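Switch on a small satellite in sequence

TASK

Power up the small satellite on its test stand by light touches of the fingertips: first press down the square main key on top of the bench tester, then the three round switches on top of the satellite's corner posts, one after another, going clockwise as seen from above from the post that carries the antenna stub. Push each one well past half of its travel, gently and in this order; it stays down by itself. Do not lift, shift or tip the satellite, and leave everything else where it is.

Things in the scene. Friction and masses are not known exactly. Their poses are not given: they have to be found in the camera images.
- satellite: Loose open cube frame of light blue plastic, about 0.9 kg, 96 x 96 mm, 110 mm tall, on the stand, turned any way. Origin: centre of its underside, z up. Four 14 mm square corner posts at x, y = +-41 mm, tops 135 mm above the table. The +x +y post carries the antenna stub (black rod, 11 mm thick, on a brass foot, 42 mm above the post top). Contact over 15 N on it or its switches is too hard.
- stand: Fixed black octagonal plate under the satellite, 200 mm across flats, 25 mm high. Origin: centre of its underside. Stand and tester may swap sides of the table.
- switch_a_top (a point): Top centre of the first round switch: a plain steel button cap, 15 mm across, on the satellite's post at +x -y (the next post clockwise from the antenna). 16 mm above the post top when out, about 151 mm above the table; moves down as it is pushed.
- switch_b_top (a point): Top centre of the second round switch, the same kind, on the post at -x -y (diagonally opposite the antenna).
- switch_c_top (a point): Top centre of the third round switch, the same kind, on the post at -x +y.
- switch_a (a joint): First round switch. Its value is how far it is pushed in (m): 0 at rest (it starts 0 to 0.0015), 0.010 at its hard stop; it counts as set from 0.005. No spring: about 3 N moves it steadily and it stays where it is left.
- switch_b (a joint): Second round switch. Its value is how far it is pushed in (m): 0 at rest (it starts 0 to 0.0015), 0.010 at its hard stop; it counts as set from 0.005. No spring: about 3 N moves it steadily and it stays where it is left.
- switch_c (a joint): Third round switch. Its value is how far it is pushed in (m): 0 at rest (it starts 0 to 0.0015), 0.010 at its hard stop; it counts as set from 0.005. No spring: about 3 N moves it steadily and it stays where it is left.
- tester: Fixed grey bench tester box, 120 (x) x 160 (y) x 50 mm high, turned up to 0.5 rad. Origin: centre of its underside. On its top: the square main key at x = 0, y = -40 mm, a fixed black round knob 14 mm high at x = 20, y = 45 mm, and a small loose steel disc. Contact over 15 N on it or its key is too hard.
- main_key_top (a point): Top centre of the main key, a plain steel square cap 22 x 22 mm on a dark steel plate on the tester, about 69 mm above the table when out; moves down as it is pushed.
- main_key (a joint): The main key. Its value is how far it is pushed in (m): 0 at rest (it starts 0 to 0.0015), 0.010 at its hard stop; it counts as set from 0.005. No spring: about 3 N moves it steadily and it stays where it is left.
- spacer: Bystander: upright aluminium spacer, 16 mm across, 22 mm tall, loose on the stand's rim. Origin: centre of its underside.
- small_disc: Bystander: loose steel disc, 20 mm across, 8 mm thick, on the tester's top. Origin: centre of its underside.
- screwdriver: Bystander: loose screwdriver, 160 mm long, lying between stand and tester.
- magnet: Bystander: loose flanged steel magnet, 48 mm across, 26 mm tall. Origin: centre of its underside.
- disc: Bystander: loose steel disc, 50 mm across, 8 mm thick. Origin: centre of its underside.
- screw_jar: Bystander: loose small clear jar with a black cap, 44 mm across, 60 mm tall. Origin: centre of its underside.
- cell: Bystander: loose black battery pack, 70 x 40 x 20 mm. Origin: centre of its underside.

How it is judged (in metres and radians):
On the way, in this order (a step that is already met when the one before it is completed fails the run):
1. the square main key is pushed in past half of its travel (value of joint main_key above 0.005 m), for 0.1 s.
2. the first round switch (next clockwise from the antenna) is pushed in past half of its travel (value of joint switch_a above 0.005 m), for 0.1 s.
3. the second round switch is pushed in past half of its travel (value of joint switch_b above 0.005 m), for 0.1 s.
4. the third round switch is pushed in past half of its travel (value of joint switch_c above 0.005 m), for 0.1 s.
At the end, for the whole second after the job is handed in: The main key and all three round switches stay pushed in more than 5 of their 10 mm; the satellite stands upright (within 0.05 rad), at rest, within 15 mm of where it started (value of joint each of main_key, switch_a, switch_b, switch_c above 0.005 m and distance of satellite from where it was at the start of the episode below 0.015 m and angle between satellite's own z axis and vertical below 0.05 rad and linear speed of satellite below 0.02 m/s); the robot touches nothing.
It fails at once if a switch is pushed in (over 3 mm) before the one ahead of it in the order is set ((value of joint switch_a above 0.003 m and value of joint main_key below 0.005 m) or (value of joint switch_b above 0.003 m and value of joint switch_a below 0.005 m) or (value of joint switch_c above 0.003 m and value of joint switch_b below 0.005 m)).
It fails at once if the satellite is lifted (over 6 mm), shifted (over 15 mm) or tipped (distance of satellite from where it was at the start of the episode above 0.015 m or height (world z) of satellite above 0.031 m or angle between satellite's own z axis and vertical above 0.1 rad).
It fails at once if the satellite or the tester is pressed harder than 15 N (contact force between any of the fingers, the arm and satellite above 15 N or contact force between any of the fingers, the arm and tester above 15 N).
It fails at once if something else on the bench is moved more than 20 mm (distance of any of spacer, small_disc, screwdriver, magnet, disc, screw_jar, cell from where it was at the start of the episode above 0.02 m).
It also fails if it takes over 64 s, if anything falls off the work surface, if the arm or the gripper's body presses on something with over 40 N, if the wrist force passes 120 N, or if a joint passes its speed limit or range.

ROBOT

A 6-joint arm with a two-finger parallel gripper is mounted at the origin on the work surface. World frame = base frame: x ahead of the robot, y to its left, z up, the work surface at z = 0. Lengths are in mm, angles in degrees, forces in N, time in s.
With the tool pointing down it reaches from about 300 to 850 mm from the base axis. Payload 4.2 kg.
Tool frame: the origin (TCP) lies at the very end of the fingers, on their centre line; the grasp point (between the pads) lies 19 mm behind it; z points along the fingers, y is the direction in which the jaws open and shut (so a half turn about z gives the same grasp; the last joint's range is limited). The gripper opens to 91 mm and grips with 3 to 60 N. Pads are 32 mm wide; open, the fingers measure 118 mm over their backs; the gripper's body (76 mm by 178 mm) begins 60 mm behind the grasp point.
Start: joints at [66.406, 18.312, 89.639, -0, 72.044, -1.146], TCP at [219.569, 531.444, 213.976] pointing down, gripper open.
Joint ranges: [-177.97, 177.97], [-48.28, 115.42], [12.27, 149.76], [-77.06, 257.06], [2.81, 150.46], [-146.56, 146.56]. Speed limits (degrees/s): [147.25, 147.25, 180, 180, 180, 180].

INTERFACE

Orientations are given as [roll, pitch, yaw] about the fixed x, y, z axes, in that order (R = Rz(yaw) Ry(pitch) Rx(roll)).
In Python, from workcell import * gives the robot as it stands. The module is installed in compiled form; this text tells all that it offers.
- The arm moves only by the tool servo_tool, never from a script. Its argument "plan" is a list that holds one entry, the list of rows, each a list of 7 numbers: the shift along the tool's x, y, z in mm, then the turn, a rotation vector about the tool's x, y, z in rad, then the opening, from 0 (shut) to 1 (fully open). A call has 1 to 20 rows; each row is the pose to reach, as a shift and turn from the pose commanded when the call began, along the tool's axes at that moment; what a row does not reach only later rows make up. A row lasts 1/10 s, in which the tool goes at most 50 mm and 8.59 degrees, less where a joint would pass 70% of its speed; a pose out of reach is approached as far as the arm can. A call with a gripper value outside its range is refused whole. The fingers move at their own pace and stop on an object; "squeeze" is the grip in N (left out, the last holds). Time passes only in rows, so rows that repeat a pose let the fingers close. It gives the time, the measured TCP pose, the force and the opening at its end, in the units of the state.
- state(): the state, without advancing time (a new reading comes with each control period).
- grab_frame(name): name is "scene" or "top" or "wrist"; returns a dict with "color" (480x640x3 uint8, red, green, blue), "range_z" (480x640 float32, mm along the optical axis (not along the pixel's ray), 0 where there is no reading), "fx", "fy", "cx", "cy" (pixels), "rvec" (rotation vector, rad) and "tvec" (3), from world to camera coordinates, as OpenCV has them; the wrist camera has in their place "tool_from_camera" (4x4, takes a point from camera to tool coordinates, whose origin is the TCP and whose axes are the flange's). Camera axes: x right, y down, z forward; pixel columns grow to the right and rows downward; lengths in mm; the calibration is good to about 2 mm. A picture is of the moment at which its call begins: read the wrist's pose just before it.
- job_done(): hands the job in, once; it reports no verdict.
The state is a dict: "time_s": time; "qpos": joint angles; "qvel": joint speeds; "effort": joint torques, N m; "ee_pos": TCP position; "ee_rot": TCP orientation; "force": force on the tool from outside, world axes, zero at the start; "torque": the same for the moment, N m; "gripper_width": finger opening in mm.
Only numpy, scipy, OpenCV 4.12 (cv2) and the standard library are available. Lean on these libraries where they do the work, as an engineer would, in place of code of your own. Each camera call takes 0.05 s, during which the arm holds its last target.

## Working session

There is one attempt and no reset: what is moved stays moved. The work goes in short steps, Python scripts to look and compute and a tool call to move; the robot and the scene stay as the last step left them, time stands still between calls to the robot, and variables do not carry over. Pictures are saved under pics/ and viewed, and the job is handed in when it is done.

Besides the shell and the picture viewer there is one more tool, called after "Request:" in YAML: its name, and indented under it one key for each argument. servo_tool: Moves the arm, as the interface text tells. Its arguments: {"type":"object","properties":{"plan":{"type":"array"},"squeeze":{"type":"number"}},"required":["plan"]}

```bash
mkdir -p pics
cat > h.py <<'E'
from workcell import *
import numpy as np, cv2
def grab(n):
    f=grab_frame(n); return f
def world(f,mask=None):
    z=f["range_z"]; v,u=np.mgrid[0:480,0:640]
    P=np.stack([(u-f["cx"])/f["fx"]*z,(v-f["cy"])/f["fy"]*z,z],-1)
    R,_=cv2.Rodrigues(np.array(f["rvec"],float)); t=np.array(f["tvec"],float).ravel()
    W=(P-t)@R
    W[z<=0]=np.nan
    return W
E
python3 - <<'E'
from h import *
import pickle
print(state())
for n in("scene","top"):
    f=grab(n); pickle.dump(f,open(n+".pkl","wb")); cv2.imwrite(f"pics/{n}0.png",f["color"][:,:,::-1])
    print(n,f["fx"],f["rvec"],f["tvec"])
E
```

```text
{'time_s': 0.0, 'qpos': array([ 6.64062185e+01,  1.83517305e+01,  8.97054621e+01, -7.93525125e-04,
        7.20413691e+01, -1.14572670e+00]), 'qvel': array([ 0.05819739, -0.02589593, -0.03205422,  0.04562067,  0.04395824,
       -0.04878247]), 'effort': array([ 1.28860782e-03, -4.12467957e+01, -2.31975907e+01,  7.28410366e-02,
        4.57957084e-02, -1.47768669e-04]), 'ee_pos': array([219.36919104, 530.98584627, 213.12575627]), 'ee_rot': array([-1.79901443e+02, -1.21648418e-03,  1.57552189e+02]), 'force': array([-0.79507569,  0.20009244,  0.37529292]), 'torque': array([-0.01358409,  0.02277842,  0.00102084]), 'gripper_width': 91.4003054462413}
scene 597.8035083582268 [ 1.35563528  2.31647363 -0.78194208] [ 191.83220677 -346.91944322 1647.37897769]
top 524.3166301067577 [ 2.09427464 -2.12190696  0.1900244 ] [  91.1690313   600.4064502  1153.78034402]
```

View pics/scene0.png

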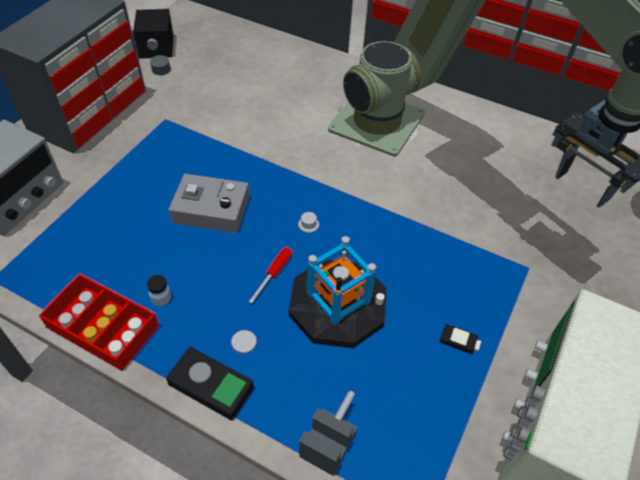

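View pics/top0.png

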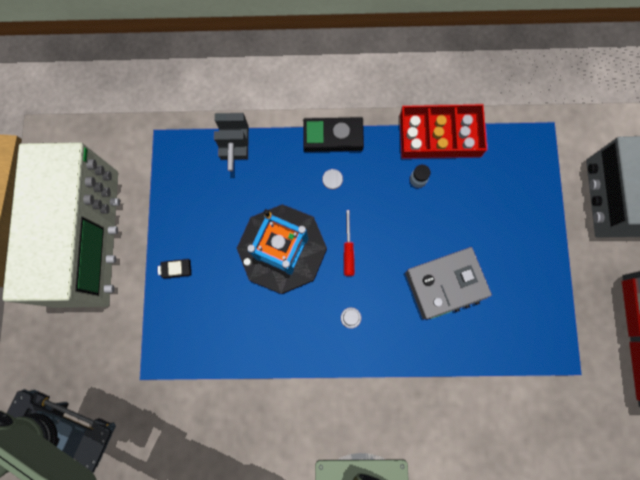

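The top view shows the satellite at about (280,243) and the tester at about (448,284), with its key near (467,275). I'll zoom in on both.

Run:
```python
from h import *
import pickle
f=pickle.load(open("top.pkl","rb"));g=pickle.load(open("scene.pkl","rb"))
a=cv2.resize(f["color"][195:305,225:335,::-1],(550,550),interpolation=cv2.INTER_CUBIC)
cv2.imwrite("pics/sat.png",a)
b=cv2.resize(f["color"][235:335,395:505,::-1],(550,500),interpolation=cv2.INTER_CUBIC)
cv2.imwrite("pics/tes.png",b)
c=cv2.resize(g["color"][225:355,275:405,::-1],(585,585),interpolation=cv2.INTER_CUBIC)
cv2.imwrite("pics/sat_s.png",c)
W=world(f)
np.set_printoptions(precision=1,suppress=True)
for n,(u,v) in dict(key=(467,275),sat=(278,242),plate=(265,280)).items(): print(n,W[v,u])
# high points around satellite
for z0,z1 in((142,156),(128,140),(160,190)):
    m=(W[...,2]>z0)&(W[...,2]<z1); m[:,:225]=0;m[:,335:]=0
    n,l,s,_=cv2.connectedComponentsWithStats(m.astype(np.uint8))
    for i in range(1,n): print(z0,s[i,:],np.median(W[l==i],0),W[l==i].mean(0))
```

```text
key [ 505.2 -246.    68.3]
sat [578.7 176.8 113.5]
plate [505.7 216.6  19.9]
142 [266 212   5   6  12] [631.7 193.6 146.2] [632.1 194.5 147.7]
142 [298 226   7   7  36] [600.2 123.6 149.4] [600.3 123.3 149.4]
142 [248 245   7   7  36] [560.3 231.1 148.9] [560.6 231.4 148.9]
142 [282 260   7   7  41] [526.2 157.7 149.6] [526.1 157.5 149.7]
128 [248 213  58  56 580] [582.7 179.4 132.7] [581.4 177.7 132.7]
128 [270 222   3   2   3] [618.7 190.8 128.1] [619.3 190.9 128.7]
128 [294 232   2   3   5] [594.4 138.  131.5] [594.3 138.8 131.2]
128 [258 246   1   1   1] [567.1 218.6 130.9] [567.1 218.6 130.9]
128 [282 256   3   3   6] [542.1 164.1 130.4] [542.6 163.7 130.2]
160 [264 209   5   6  27] [633.7 196.6 173.8] [634.  196.9 172.2]
```

View pics/sat.png

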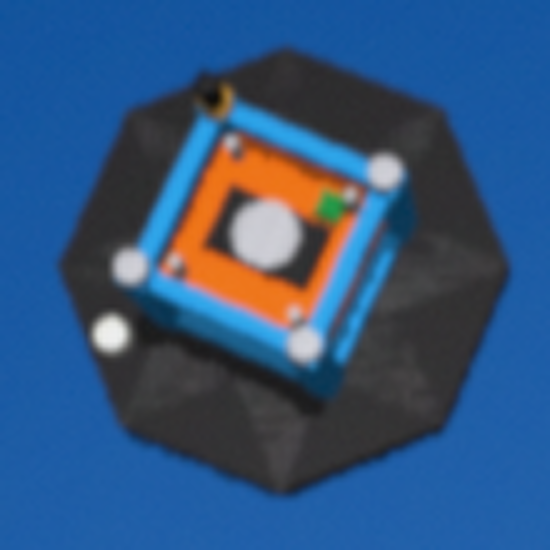

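View pics/tes.png

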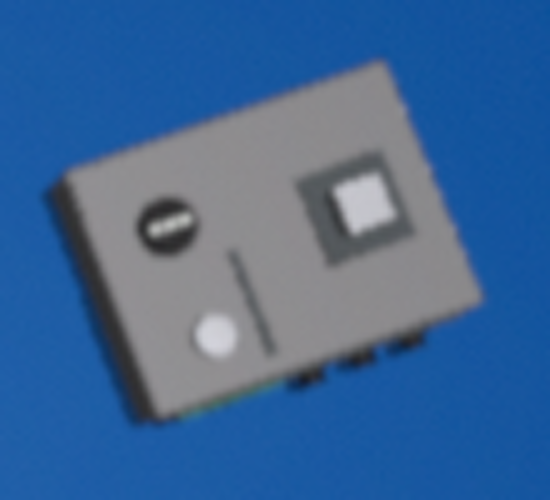

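View pics/sat_s.png

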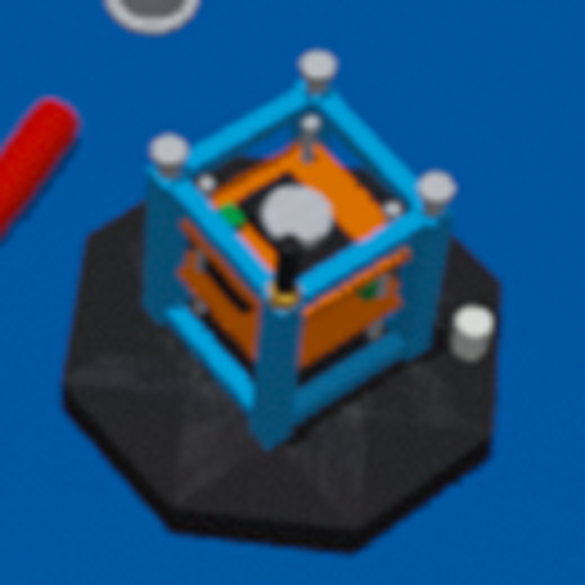

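Run:
```python
from h import *
import pickle
np.set_printoptions(precision=1,suppress=True)
for nm,bx in(("top",(395,505,235,335)),("scene",(160,260,165,240))):
    f=pickle.load(open(nm+".pkl","rb")); W=world(f)
    m=(W[...,2]>64.5)&(W[...,2]<72); k=np.zeros_like(m);k[bx[2]:bx[3],bx[0]:bx[1]]=1;m&=k
    n,l,s,_=cv2.connectedComponentsWithStats(m.astype(np.uint8))
    for i in range(1,n): print(nm,s[i],W[l==i].mean(0),np.median(W[l==i],0))
f=pickle.load(open("scene.pkl","rb")); W=world(f)
m=(W[...,2]>143)&(W[...,2]<156);m[:,:280]=0;m[:,400:]=0;m[:220]=0
n,l,s,_=cv2.connectedComponentsWithStats(m.astype(np.uint8))
for i in range(1,n): print(s[i],W[l==i].mean(0))
# tester top rectangle from top view
f=pickle.load(open("top.pkl","rb")); W=world(f)
m=(W[...,2]>44)&(W[...,2]<75);m[:,:395]=0;m[:,505:]=0;m[:230]=0;m[340:]=0
print(cv2.minAreaRect(W[m][:,:2].astype(np.float32)))
print(np.median(W[m][:,2]))
```

```text
top [462 269  12  12  88] [ 506.1 -246.6   68. ] [ 505.4 -246.    67.8]
top [430 274   1   1   1] [ 509.  -163.7   64.6] [ 509.  -163.7   64.6]
top [425 276   7   5  10] [ 499.  -158.    65.9] [ 498.7 -158.1   65.9]
top [430 276   2   2   2] [ 503.2 -164.3   65.8] [ 503.2 -164.3   65.8]
top [433 278   1   1   1] [ 499.7 -169.8   65.5] [ 499.7 -169.8   65.5]
top [425 280   2   1   2] [ 495.4 -152.5   66.2] [ 495.4 -152.5   66.2]
top [425 282   1   1   1] [ 491.  -151.4   65.2] [ 491.  -151.4   65.2]
top [427 282   1   1   1] [ 490.9 -155.8   65.7] [ 490.9 -155.8   65.7]
top [430 283   2   1   2] [ 488.5 -163.6   65.3] [ 488.5 -163.6   65.3]
top [428 284   1   1   1] [ 486.4 -157.9   65. ] [ 486.4 -157.9   65. ]
scene [186 184  12   9  70] [ 506.5 -244.8   68.6] [ 507.6 -243.9   68.9]
scene [220 197  11   8  38] [ 499.3 -157.3   66. ] [ 499.1 -157.5   65.6]
scene [226 205   1   1   1] [ 508.2 -148.3   64.9] [ 508.2 -148.3   64.9]
[342 237   8   7  41] [528.1 159.  151.1]
[309 255   8   8  46] [601.8 124.4 150.8]
[368 263   8   8  48] [562.6 233.2 150.7]
[335 286   7   7  31] [638.9 199.7 148.4]
((492.58013916015625, -209.3494873046875), (121.70069885253906, 161.05996704101562), 18.125030517578125)
49.101561192956005
```

Request:
servo_tool:
  plan:
    - [[-14,-15,0,0,0,0,0],[-41,-44,0,0,0,0,0],[-71,-77,0,0,0,0,0],[-103,-112,0,0,0,0,0],[-136,-147,0,0,0,0,0],[-168,-182,0,0,0,0,0],[-201,-218,0,0,0,0,0],[-233,-253,0,0,0,0,0],[-266,-288,0,0,0,0,0],[-298,-324,0,0,0,0,0],[-331,-359,0,0,0,0,0],[-364,-394,0,0,0,0,0],[-396,-430,0,0,0,0,0],[-429,-465,0,0,0,0,0],[-461,-500,0,0,0,0,0],[-494,-536,0,0,0,0,0],[-522,-566,0,0,0,0,0],[-543,-588,0,0,0,0,0],[-556,-603,0,0,0,0,0],[-562,-609,0,0,0,0,0]]
  squeeze: 5

```text
time_s: 2.1
ee_pos: [506.6, -247.7, 213.1]
ee_rot: [-180.0, -0.1, 157.4]
force: [-0.1, 0.7, -0.4]
gripper_width: 0.3
```

Request:
servo_tool:
  plan:
    - [[0,0,10,0,0,0,0],[0,0,30,0,0,0,0],[0,0,55,0,0,0,0],[0,0,80,0,0,0,0],[0,0,103,0,0,0,0],[0,0,118,0,0,0,0],[0,0,126,0,0,0,0],[0,0,130,0,0,0,0],[0,0,130,0,0,0,0],[0,0,130,0,0,0,0]]

```text
time_s: 3.1
ee_pos: [506.9, -246.0, 84.7]
ee_rot: [180.0, 0.1, 157.6]
force: [0.4, -0.3, 0.0]
gripper_width: 0.8
```

Run:
```python
from h import *
import pickle
s=state();print(s["ee_pos"],s["force"],s["time_s"])
f=grab("wrist");pickle.dump(f,open("w1.pkl","wb"));cv2.imwrite("pics/w1.png",f["color"][:,:,::-1])
f=grab("scene");cv2.imwrite("pics/s1.png",cv2.resize(f["color"][120:280,120:320,::-1],(800,600)))
```

```text
[ 506.89978138 -245.9627265    84.65579192] [ 0.37870207 -0.26747873  0.04544447] 3.1
```

View pics/w1.png

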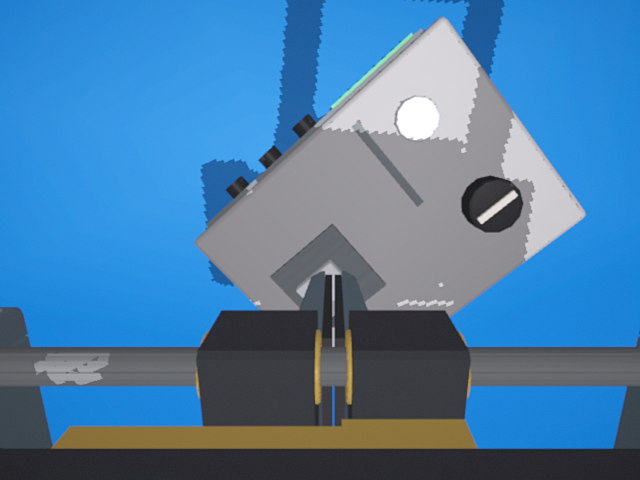

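View pics/s1.png

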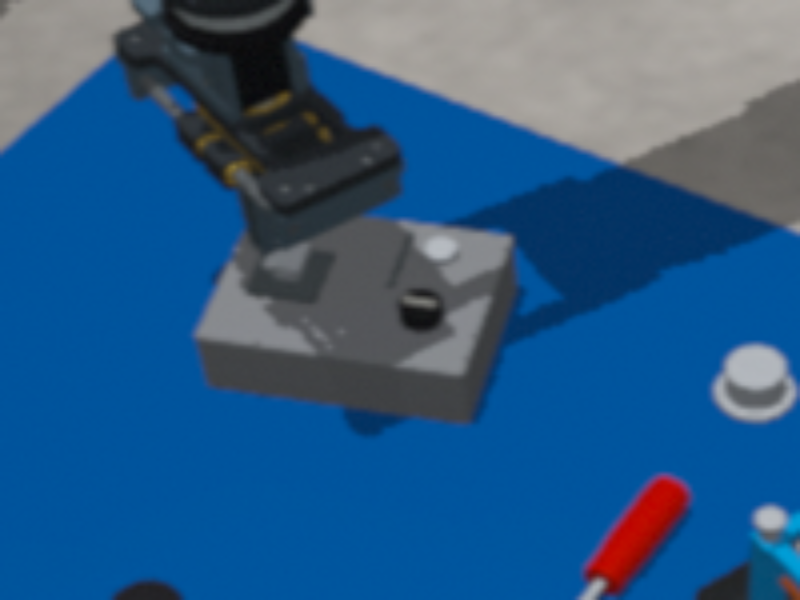

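Request:
servo_tool:
  plan:
    - [[0,0,4,0,0,0,0],[0,0,8,0,0,0,0],[0,0,11,0,0,0,0],[0,0,12,0,0,0,0],[0,0,13,0,0,0,0],[0,0,14,0,0,0,0],[0,0,15,0,0,0,0],[0,0,16,0,0,0,0],[0,0,17,0,0,0,0],[0,0,18,0,0,0,0]]

```text
time_s: 4.2
ee_pos: [506.5, -246.0, 66.1]
ee_rot: [180.0, 0.0, 157.6]
force: [-0.1, 0.2, 2.3]
gripper_width: 0.6
```

Request:
servo_tool:
  plan:
    - [[0,0,1,0,0,0,0],[0,0,2,0,0,0,0],[0,0,3,0,0,0,0],[0,0,4,0,0,0,0],[0,0,5,0,0,0,0],[0,0,5,0,0,0,0],[0,0,5,0,0,0,0]]

```text
time_s: 4.9
ee_pos: [506.5, -246.0, 60.7]
ee_rot: [180.0, 0.0, 157.6]
force: [0.2, -0.8, 0.2]
gripper_width: 0.7
```

Run:
```python
from h import *
for i in range(3):
    s=state();print(s["ee_pos"],s["force"],s["time_s"]);f=grab("scene")
```

```text
[ 506.50049622 -246.04977352   60.7076295 ] [ 0.20821598 -0.83198471  0.20703429] 4.9
[ 506.51767056 -246.03238965   60.72748553] [ 0.33395769 -0.65008314  0.24161683] 4.95
[ 506.45357033 -245.98734829   60.68988091] [-0.11540093 -0.6414081   0.12468191] 5.0
```

Request:
servo_tool:
  plan:
    - [[0,0,-2,0,0,0,0],[0,0,-10,0,0,0,0],[0,0,-30,0,0,0,0],[0,0,-60,0,0,0,0],[0,0,-95,0,0,0,0],[0,0,-125,0,0,0,0],[0,0,-145,0,0,0,0],[0,0,-153,0,0,0,0],[0,0,-153,0,0,0,0]]

```text
time_s: 5.95
ee_pos: [506.8, -246.2, 215.1]
ee_rot: [-180.0, 0.1, 157.6]
force: [0.2, 0.6, 0.2]
gripper_width: 0.8
```

Run:
```python
from h import *
import pickle
np.set_printoptions(precision=1,suppress=True)
s=state();print(s["ee_pos"],s["ee_rot"],s["force"],s["time_s"])
f=grab("scene");W=world(f)
print(W[188:194,188:197,2])
cv2.imwrite("pics/s2.png",cv2.resize(f["color"][150:270,140:300,::-1],(800,600)))
```

```text
[ 506.8 -246.2  215.1] [-180.     0.1  157.6] [0.2 0.6 0.2] 5.95
[[61.6 61.6 60.6 60.2 61.  62.4 61.4 65.5 62.4]
 [60.  61.7 64.2 61.  59.9 60.5 59.  63.4 62.1]
 [62.9 56.8 57.9 61.2 62.3 63.8 61.7 60.1 61. ]
 [59.6 61.  61.5 61.9 57.9 59.5 60.8 63.2 58.5]
 [59.6 63.1 59.8 61.9 61.  62.2 63.4 60.2 62. ]
 [60.8 60.6 61.9 62.6 58.8 61.2 60.  61.6 56.6]]
```

Request:
servo_tool:
  plan:
    - [[2,15,0,0,0,0,0],[6,45,0,0,0,0,0],[12,85,0,0,0,0,0],[19,130,0,0,0,0,0],[25,175,0,0,0,0,0],[31,220,0,0,0,0,0],[38,265,0,0,0,0,0],[44,310,0,0,0,0,0],[49,345,0,0,0,0,0],[52,366,0,0,0,0,0],[54,376,0,0,0,0,0],[54,378,0,0,0,0,0],[54,378,10,0,0,0,0],[54,378,25,0,0,0,0],[54,378,38,0,0,0,0],[54,378,44,0,0,0,0],[54,378,46,0,0,0,0],[54,378,46,0,0,0,0],[54,378,46,0,0,0,0]]

```text
time_s: 7.9
ee_pos: [601.3, 123.9, 168.5]
ee_rot: [180.0, 0.1, 157.5]
force: [0.1, 0.3, -0.4]
gripper_width: 0.9
```

Run:
```python
from h import *
import pickle
np.set_printoptions(precision=1,suppress=True)
s=state();print(s["ee_pos"],s["ee_rot"],s["force"],s["time_s"])
f=grab("wrist");cv2.imwrite("pics/w3.png",f["color"][:,:,::-1])
f=grab("scene");cv2.imwrite("pics/s3.png",cv2.resize(f["color"][210:345,260:420,::-1],(800,600)))
```

```text
[601.3 123.9 168.5] [180.    0.1 157.5] [ 0.1  0.3 -0.4] 7.9
```

View pics/w3.png

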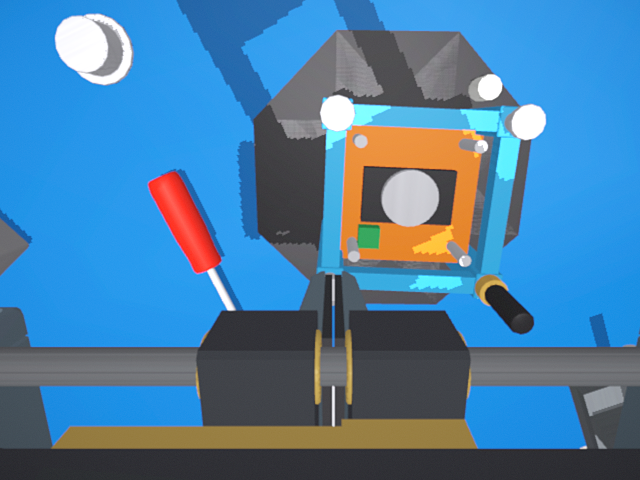

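View pics/s3.png

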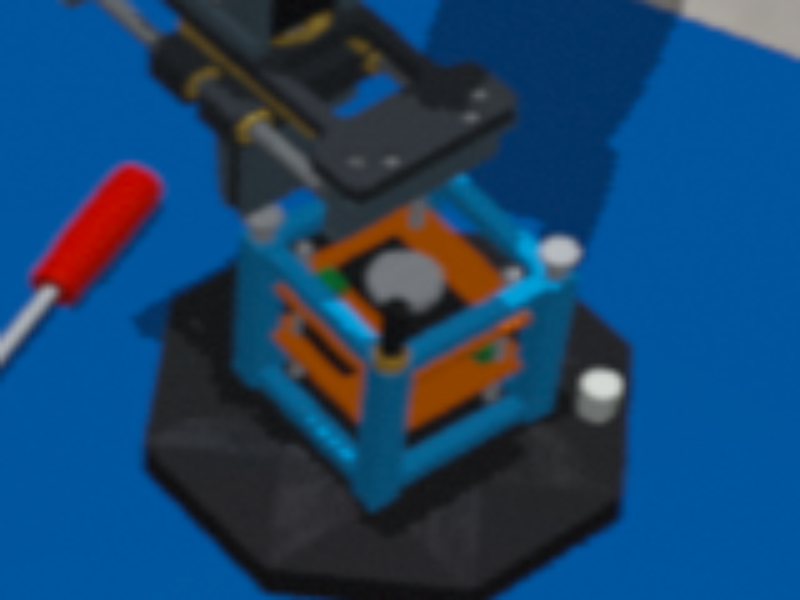

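Request:
servo_tool:
  plan:
    - [[0,0,4,0,0,0,0],[0,0,9,0,0,0,0],[0,0,13,0,0,0,0],[0,0,15,0,0,0,0],[0,0,16,0,0,0,0],[0,0,17,0,0,0,0],[0,0,18,0,0,0,0],[0,0,19,0,0,0,0],[0,0,20,0,0,0,0]]

```text
time_s: 8.9
ee_pos: [600.8, 124.0, 148.2]
ee_rot: [180.0, 0.0, 157.6]
force: [-1.4, -0.1, 3.1]
gripper_width: 0.5
```

Request:
servo_tool:
  plan:
    - [[0,0,1,0,0,0,0],[0,0,2,0,0,0,0],[0,0,3,0,0,0,0],[0,0,4,0,0,0,0],[0,0,5,0,0,0,0],[0,0,5,0,0,0,0],[0,0,5,0,0,0,0]]

```text
time_s: 9.6
ee_pos: [600.8, 124.0, 142.7]
ee_rot: [-180.0, -0.0, 157.6]
force: [-1.1, -0.5, 1.9]
gripper_width: 0.3
```

Request:
servo_tool:
  plan:
    - [[0,0,-2,0,0,0,0],[0,0,-8,0,0,0,0],[0,0,-18,0,0,0,0],[0,0,-25,0,0,0,0],[8,0,-25,0,0,0,0],[25,1,-25,0,0,0,0],[45,2,-25,0,0,0,0],[63,2,-25,0,0,0,0],[76,3,-25,0,0,0,0],[81,3,-25,0,0,0,0],[81,3,-25,0,0,0,0],[81,3,-25,0,0,0,0]]

```text
time_s: 10.8
ee_pos: [527.7, 157.6, 168.1]
ee_rot: [180.0, 0.0, 157.6]
force: [-0.3, 0.3, 0.4]
gripper_width: 0.7
```

Run:
```python
from h import *
import pickle
np.set_printoptions(precision=1,suppress=True)
s=state();print(s["ee_pos"],s["ee_rot"],s["force"],s["time_s"])
f=grab("wrist");cv2.imwrite("pics/w4.png",f["color"][:,:,::-1])
f=grab("scene");cv2.imwrite("pics/s4.png",cv2.resize(f["color"][210:345,260:420,::-1],(800,600)))
W=world(f)
for (u,v) in((313,259),(372,267)): 
    p=W[v-2:v+3,u-2:u+3]; print(np.median(p.reshape(-1,3),0))
```

```text
[527.7 157.6 168.1] [180.    0.  157.6] [-0.3  0.3  0.4] 10.8
[596.8 122.4 142.7]
[nan nan nan]
```

View pics/w4.png

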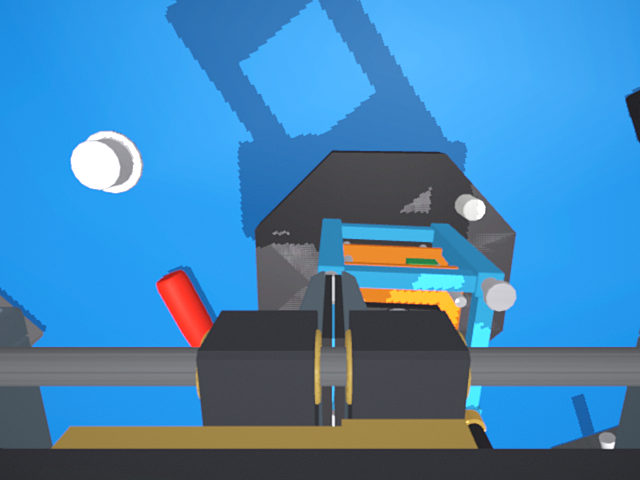

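View pics/s4.png

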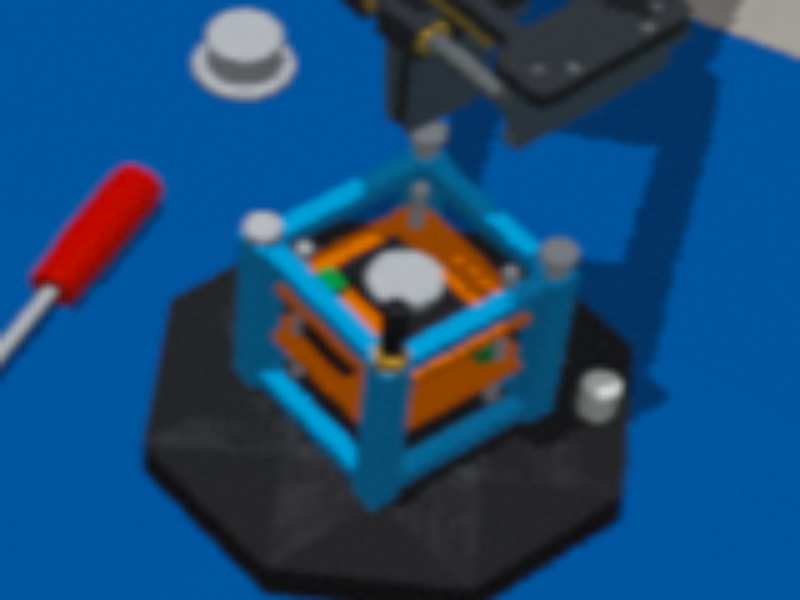

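A is visibly down at about (262,225) in the crop, the satellite hasn't moved, and the fingertips are over B at about (430,132). Next I press B.

Request:
servo_tool:
  plan:
    - [[0,0,4,0,0,0,0],[0,0,9,0,0,0,0],[0,0,13,0,0,0,0],[0,0,15,0,0,0,0],[0,0,16,0,0,0,0],[0,0,17,0,0,0,0],[0,0,18,0,0,0,0],[0,0,19,0,0,0,0],[0,0,20,0,0,0,0]]

```text
time_s: 11.8
ee_pos: [527.2, 157.7, 148.2]
ee_rot: [180.0, 0.0, 157.6]
force: [-1.0, -0.7, 3.4]
gripper_width: 0.2
```

Request:
servo_tool:
  plan:
    - [[0,0,1,0,0,0,0],[0,0,2,0,0,0,0],[0,0,3,0,0,0,0],[0,0,4,0,0,0,0],[0,0,5,0,0,0,0],[0,0,5,0,0,0,0],[0,0,5,0,0,0,0]]

```text
time_s: 12.5
ee_pos: [527.2, 157.7, 142.7]
ee_rot: [180.0, -0.0, 157.6]
force: [-1.0, -0.2, 0.7]
gripper_width: 0.3
```

Request:
servo_tool:
  plan:
    - [[0,0,-2,0,0,0,0],[0,0,-8,0,0,0,0],[0,0,-18,0,0,0,0],[0,0,-25,0,0,0,0],[0,8,-25,0,0,0,0],[-1,25,-25,0,0,0,0],[-2,45,-25,0,0,0,0],[-3,63,-25,0,0,0,0],[-4,76,-25,0,0,0,0],[-4,82,-25,0,0,0,0],[-4,82,-25,0,0,0,0],[-4,82,-25,0,0,0,0]]

```text
time_s: 13.7
ee_pos: [561.8, 231.7, 167.7]
ee_rot: [-180.0, -0.0, 157.6]
force: [0.3, -0.4, -0.6]
gripper_width: 0.3
```

Run:
```python
from h import *
np.set_printoptions(precision=1,suppress=True)
s=state();print(s["ee_pos"],s["ee_rot"],s["force"],s["time_s"])
f=grab("scene");cv2.imwrite("pics/s5.png",cv2.resize(f["color"][210:345,260:420,::-1],(800,600)))
f=grab("wrist");cv2.imwrite("pics/w5.png",f["color"][:,:,::-1])
```

```text
[561.8 231.7 167.7] [-180.    -0.   157.6] [ 0.3 -0.4 -0.6] 13.7
```

View pics/s5.png

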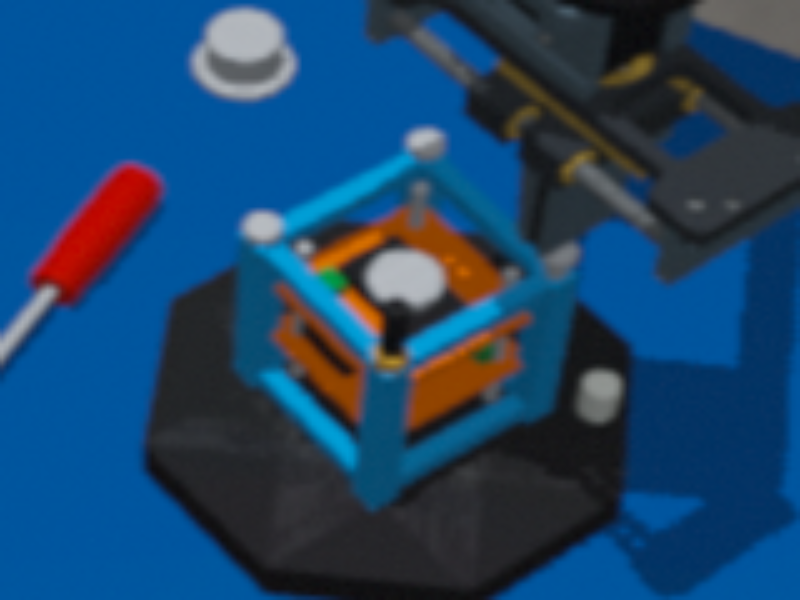

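View pics/w5.png

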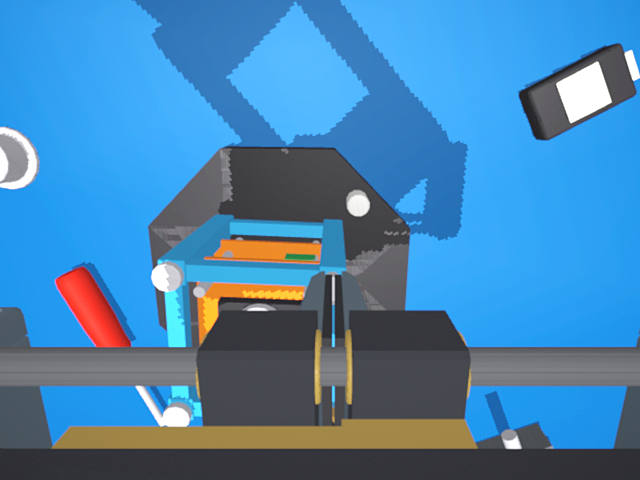

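B at about (426,140) is down like A, nothing has moved, and the fingertips are over C at about (562,258). Next I press C.

Request:
servo_tool:
  plan:
    - [[0,0,4,0,0,0,0],[0,0,9,0,0,0,0],[0,0,13,0,0,0,0],[0,0,15,0,0,0,0],[0,0,16,0,0,0,0],[0,0,17,0,0,0,0],[0,0,18,0,0,0,0],[0,0,19,0,0,0,0],[0,0,20,0,0,0,0]]

```text
time_s: 14.7
ee_pos: [562.2, 232.0, 148.4]
ee_rot: [180.0, 0.0, 157.6]
force: [-0.9, -0.5, 3.3]
gripper_width: 0.2
```

Request:
servo_tool:
  plan:
    - [[0,0,1,0,0,0,0],[0,0,2,0,0,0,0],[0,0,3,0,0,0,0],[0,0,4,0,0,0,0],[0,0,5,0,0,0,0],[0,0,5,0,0,0,0],[0,0,5,0,0,0,0]]

```text
time_s: 15.4
ee_pos: [562.2, 232.0, 142.7]
ee_rot: [180.0, -0.0, 157.6]
force: [-0.7, 0.2, 2.0]
gripper_width: 0.5
```

Request:
servo_tool:
  plan:
    - [[0,0,-2,0,0,0,0],[0,0,-8,0,0,0,0],[0,0,-20,0,0,0,0],[0,0,-40,0,0,0,0],[0,0,-60,0,0,0,0],[0,0,-70,0,0,0,0],[3,20,-70,0,0,0,0],[10,50,-70,0,0,0,0],[16,85,-70,0,0,0,0],[20,115,-70,0,0,0,0],[20,135,-70,0,0,0,0],[20,145,-70,0,0,0,0],[20,150,-70,0,0,0,0],[20,150,-70,0,0,0,0]]

```text
time_s: 16.8
ee_pos: [601.0, 378.0, 212.8]
ee_rot: [-180.0, -0.0, 157.5]
force: [-0.2, -1.2, 0.2]
gripper_width: 0.7
```

Run:
```python
from h import *
import pickle
np.set_printoptions(precision=1,suppress=True)
s=state();print(s["ee_pos"],s["force"],s["time_s"])
for nm in("top","scene"):
    f=grab(nm);W=world(f);f0=pickle.load(open(nm+".pkl","rb"));W0=world(f0)
    cv2.imwrite(f"pics/{nm}9.png",f["color"][:,:,::-1])
    for n,p in dict(A=(601,124),B=(527,158),C=(561.5,232),key=(506,-246)).items():
        out=[]
        for w in(W0,W):
            m=(np.hypot(w[...,0]-p[0],w[...,1]-p[1])<5)&(w[...,2]>55)
            out.append(np.median(w[m][:,2]) if m.any() else None)
        print(nm,n,out)
f=grab("scene");cv2.imwrite("pics/s6.png",cv2.resize(f["color"][210:345,260:420,::-1],(800,600)))
```

```text
[601.  378.  212.8] [-0.2 -1.2  0.2] 16.8
top A [np.float64(150.2362871913119), np.float64(141.36443240451945)]
top B [np.float64(149.8982290039558), np.float64(141.8206410326158)]
top C [np.float64(149.1626592026823), np.float64(141.7646322403436)]
top key [np.float64(68.33445944977834), np.float64(58.88242078718734)]
scene A [np.float64(149.31237813972064), np.float64(141.83265631319205)]
scene B [np.float64(147.87117392620786), np.float64(142.1985168498961)]
scene C [np.float64(150.19100331274046), np.float64(142.20037943848558)]
scene key [np.float64(68.2954148167699), np.float64(60.55218310291942)]
```

View pics/s6.png

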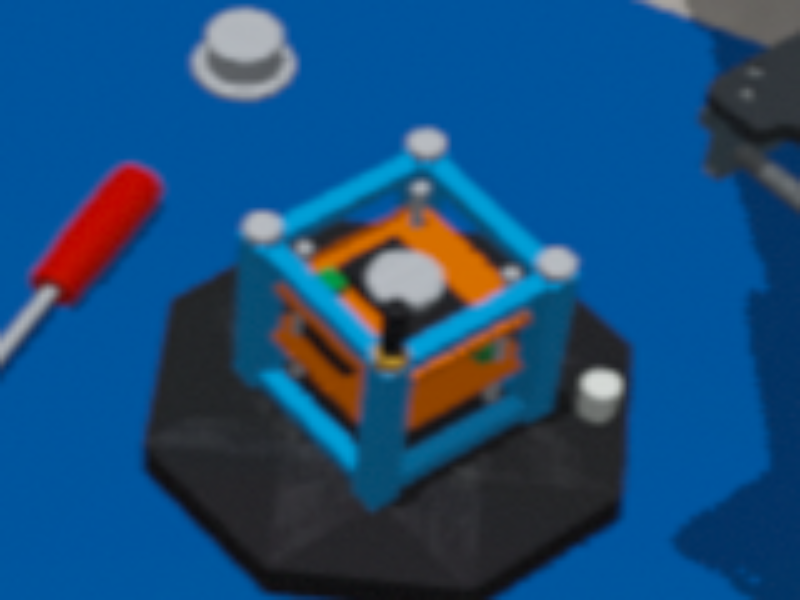

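View pics/top9.png

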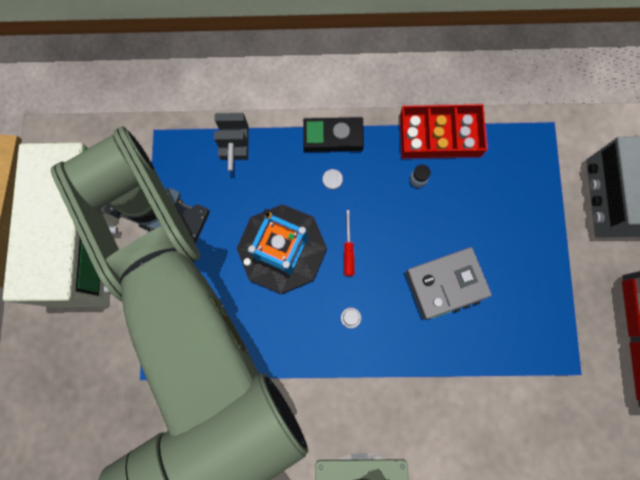

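Run:
```python
from h import *
for i in range(3):
    s=state();print(s["ee_pos"],s["force"],s["time_s"]);f=grab("top")
print(job_done())
```

```text
[600.84831318 377.20611848 213.30746781] [ 0.39058552 -0.51006769  0.35202392] 16.95
[600.90190106 377.19804305 213.35928012] [-0.09362616  1.04105746 -0.03401697] 17.0
[600.93213189 377.35053175 213.40185855] [1.09387384 0.54769927 0.82472848] 17.05
the job is handed in; nothing more can be done
None
```

I pressed the main key, then switches A, B and C clockwise from the antenna post, using the closed fingertips. I then backed the arm off to free space and handed the job in at about 17 s.

- **Switch travel:** The last depth checks put the key about 59–60.5 mm above the table (68 mm before) and all three switch caps about 141–142 mm (149–150 mm before). That is roughly 8 mm of the 10 mm travel. It agrees with where the fingertips stopped, at 60.7 mm and 142.7 mm. The two cameras differed by about 2 mm on some points, which is within their calibration.
- **Force:** The upward force read at the end of each press move was at most 3.4 N. I did not read the force during the moves. After the arm backed off, readings stayed within about 1.2 N, which is noise level.
- **Everything else:** In the final scene and top pictures, the satellite stands where it was. The stand, spacer, screwdriver and other loose parts also look unmoved. The battery pack is hidden by the arm in the final top picture, so I could not check it there. No check failed.

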